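Lock the bayonet cap on the inclined drum mixer

TASK

Close the drum of the small bench mixer: pick up its cap by the bar handle, set it in the drum's slanting mouth with its two lugs in the two cut-outs, push it down against the spring, give it a quarter-turn clockwise and let it rise into its lock. Let go and leave the cap locked, and do not disturb the sample jar, the beaker or the big brass weight standing round the mixer.

Things in the scene. Friction and masses are not known exactly. Their poses are not given: they have to be found in the camera images.
- mixer: The bench mixer, fixed: grey base 215 x 160 mm with a steel drum 110 mm across; its axis leans 30 degrees from vertical towards the robot's side, so that the mouth looks up and towards the robot, centred 235 mm above the bench; highest point 260 mm. Origin: on the bench under the base; x points away from the mouth side, z up.
- mouth (a point): Centre of the drum's round mouth, level with the outer face of its lip. z points out of the mouth along the drum's axis (tool tilt 30 degrees); x runs through the middle of the two like cut-outs in the lip, at +x and -x. Neck 75 mm outside, 67 mm inside; the lip is 5 mm thick and leaves a 50 mm hole.
- cut_out (a point): Middle of one of the two cut-outs in the lip, 29 mm from the axis (the other faces it across the axis). Each is 33 degrees wide (14 to 19 mm) and reaches out to 33.5 mm from the axis. Turning a lug anticlockwise from here (looking in at the mouth) meets a stop within 6 degrees; clockwise, a rib 3 mm deep under the lip blocks it from 18 to 73 degrees unless the cap is pushed nearly fully in.
- lock_pocket (a point): Middle of the locking pocket under the lip, 29 mm from the axis, a quarter-turn clockwise from cut_out (another faces it across the axis). Past the rib the lugs rise into the pockets; the cap's x axis then lies along the mouth's y axis. A lug has about 4 degrees of play each way in the pocket; a stop ends the turn there.
- drum (a joint): Angle of the drum about its own axis, in radians; it starts anywhere within 0.6 of zero and carries the cut-outs with it (the mouth's axes already include it). Its gear holds it still against about 8 N m, so the cap can be turned in it.
- seal (a joint): Travel of the spring-loaded black sealing ring inside the mouth, in m: 0 = up, its face 6 mm below the lip's outer face; it grows as the cap's plug pushes it in, 1.2 N per mm. About 0.010 (12 N) with the cap pushed fully in, about 0.005 (6 N) with the cap locked.
- cap: The cap, 68 mm across, 52 mm high, about 0.18 kg, lying on the bench handle up. Origin: centre of its plug's underside; z up; x along bar handle and lugs (half a turn is the same). Plug 46 mm across, 0 to 16 mm up; steel disc 68 mm across, 16 to 22 mm; black bar handle 54 mm long, 14 mm wide (y), 22 to 52 mm. Origin 16 mm inside the mouth when fully in, 11 mm when locked.
- cap_lug (a point): One of the cap's two steel lugs on the plug (the other at -x): 12 mm wide, 1 to 6 mm above the underside, reaching 31 mm from the axis, lower edges chamfered. This point lies 27 mm from the axis. Same axes as the cap.
- cap_grip (a point): Point on the cap's axis in the bar handle, 45 mm above the cap's underside and 7 mm below the handle's top: where to pinch it across its 14 mm width (fingers close along y). Same axes as the cap.
- jar: Bystander: closed cylindrical sample jar with a screw lid, 48 mm across, 78 mm high, standing on the bench, on the other side of the mixer from the cap. Origin: centre of its underside.
- beaker: Bystander: clear plastic beaker, 71 mm across, 88 mm high, standing on the bench. Origin: centre of its underside.
- weight: Bystander: the largest brass weight with a knob, 37 mm across, 50 mm high, standing on the bench. Origin: centre of its underside.
Not all that is in view belongs to the job. Leave any green or orange look-alike of the cap alone.

How it is judged:
By the outcome, as a careful person would: the job done as asked, in the order asked, and still so for the second after the job is handed in, with the robot touching nothing.
It also fails if it takes over 56 s, if anything falls off the work surface, if the arm or the gripper's body presses on something with over 40 N, if the wrist force passes 120 N, or if a joint passes its speed limit or range.

ROBOT

A 7-joint arm with a two-finger parallel gripper is mounted at the origin on a cart in front of the work surface, level with it; the furniture and walls round the work are solid. World frame = base frame: x ahead of the robot, y to its left, z up, the work surface at z = 0. Lengths are in mm, angles in rad, forces in N, time in s.
With the tool pointing down it reaches from about 400 to 875 mm from the base axis. Payload 4.4 kg.
Tool frame: the origin (TCP) lies midway between the tips of the shut fingers; the grasp point (between the pads) lies ctrl.grip_depth behind it (ctrl.grip_depth is the distance from the TCP to the grasp point, in mm); z points along the fingers, y is the line along which they close (so a half turn about z gives the same grasp; the last joint's range is limited). The gripper opens to 85 mm and grips with 20 to 120 N. Pads are 22 mm wide; open, the fingers measure 114 mm over their backs; the gripper's body (76 mm by 85 mm) begins 54 mm behind the grasp point. The pads swing forward as they close: fully open they stand 13 mm farther back than shut.
Start: joints at [1.139, 0.628, 0.038, 1.517, -0.027, 0.996, -0.02], TCP at [232.531, -606.999, 231.313] pointing down, gripper open.
Joint ranges: [-3.06, 3.06], [-0.37, 2.12], [-1.25, 1.32], [0.18, 2.47], [-1.1, 4.24], [0.23, 1.98], [-2.94, 2.94]. Speed limits (rad/s): [2.57, 2.57, 3.14, 3.14, 3.14, 3.14, 3.14].

INTERFACE

Orientations are given as [roll, pitch, yaw] about the fixed x, y, z axes, in that order (R = Rz(yaw) Ry(pitch) Rx(roll)).
In Python, from cell import ctrl gives the robot as it stands.
- The arm moves only by the tool carry_out, never from a script. Its argument "deltas" is one flat list of numbers, 7 for each row, row after row: the turn, a rotation vector about the tool's x, y, z in degrees, then the shift along the tool's x, y, z in m, then the closure, from -1 (fully open) to 1 (shut). In form: [wx, wy, wz, dx, dy, dz, claw, wx, wy, wz, dx, dy, dz, claw, ...]. A call has 1 to 12 rows; each row shifts and turns the commanded pose from where the row before left it, along the tool's axes as they then stand; what a row does not reach is not made up. A row lasts 1/8 s, in which the tool goes at most 62.5 mm and 10.7 degrees, less where a joint would pass 70% of its speed; a pose out of reach is approached as far as the arm can. A call with a gripper value outside its range is refused whole. The fingers move at their own pace and stop on an object; the grip force is fixed at half the most. Time passes only in rows, so rows that do not move let the fingers close. It gives the time, the measured TCP pose, the force, the opening and the grip force at its end, in the units of the state.
- ctrl.read_state(): the state, without advancing time (a new reading comes with each control period).
- ctrl.get_image(name): name is "side" or "top" or "wrist"; returns the picture (420x560x3 uint8, red, green, blue); there is no depth.
- ctrl.calibration(name): a dict with "mtx" (3x3 intrinsics, pixels), "distortion" ([k1, k2, p1, p2, k3] as OpenCV has them; the pictures are not rectified), "R" (3x3) and "t" (3): a world point X has camera coordinates R X + t. Camera axes: x right, y down, z forward; pixel columns grow to the right and rows downward; lengths in mm; the calibration is good to about 2 mm. A picture is of the moment at which its call begins: read the wrist's pose just before it. calibration takes no time and is no camera call; for the wrist camera it gives the pose at the moment of the call.
- ctrl.finish_job(): hands the job in; it is judged then, once.
The state is a dict: "clock": time; "qpos": joint angles; "qd": joint speeds; "tau": joint torques, N m; "eef_pos": TCP position; "tool_rot": TCP orientation; "force": force on the tool from outside, world axes, zero at the start; "torque": the same for the moment, N m; "width": finger opening in mm; "gripper_force": force on a finger pad.
Only numpy, scipy, OpenCV 4.12 (cv2) and the standard library are available. Lean on these libraries where they do the work, as an engineer would, in place of code of your own. Each camera call takes 0.05 s, during which the arm holds its last target. There are 200 camera calls.

## Working session

There is one attempt and no reset: what is moved stays moved. The work goes in short steps, Python scripts to look and compute and a tool call to move; the robot and the scene stay as the last step left them, time stands still between calls to the robot, and variables do not carry over. Pictures are saved under pics/ and viewed, at most 10 in all, crops included, and the job is handed in when it is done.

Besides the shell and the picture viewer there is one more tool, called as name(argument=value, ...) on one line, values as JSON. carry_out: Moves the arm, as the interface text tells. Its arguments: {"type":"object","properties":{"deltas":{"type":"array"}},"required":["deltas"]}

```bash
mkdir -p pics
cat > h.py <<'E'
import numpy as np, cv2
from cell import ctrl
from scipy.spatial.transform import Rotation as Ro
def grab(n,f=None):
    c=ctrl.calibration(n); im=ctrl.get_image(n)
    if f: cv2.imwrite('pics/'+f,im[:,:,::-1])
    return im,c
def ray(c,uv):
    p=cv2.undistortPoints(np.array([[uv]],float),np.array(c['mtx'],float),np.array(c['distortion'],float))[0,0]
    R=np.array(c['R']);t=np.array(c['t'])
    d=R.T@np.array([p[0],p[1],1]); return -R.T@t, d/np.linalg.norm(d)
def onz(c,uv,z):
    o,d=ray(c,uv); return o+d*(z-o[2])/d[2]
def tri(*cu):
    A=0;b=0;L=[]
    for c,uv in cu:
        o,d=ray(c,uv);P=np.eye(3)-np.outer(d,d);A=A+P;b=b+P@o;L.append((o,P))
    X=np.linalg.solve(A,b); return X,[round(float(np.linalg.norm(P@(X-o))),1) for o,P in L]
def proj(c,X):
    return cv2.projectPoints(np.array(X,float).reshape(-1,3),cv2.Rodrigues(np.array(c['R'],float))[0],np.array(c['t'],float),np.array(c['mtx'],float),np.array(c['distortion'],float))[0][:,0]
E
python3 - <<'E'
from h import *
np.set_printoptions(precision=2,suppress=True)
a,c1=grab('side','side0.png');b,c2=grab('top','top0.png')
for c in(c1,c2):print(ray(c,(280,210)),np.array(c['mtx'])[0,0])
s=ctrl.read_state();print(s);print(ctrl.grip_depth)
E
```

```text
(array([  117.01, -1258.45,  1177.8 ]), array([ 0.26,  0.73, -0.63])) 489.85619500560995
(array([ 479.58,  -57.87, 1432.02]), array([ 0.05,  0.  , -1.  ])) 489.18665590188385
{'clock': 0.1, 'qpos': array([ 1.14,  0.63,  0.04,  1.52, -0.03,  1.  , -0.02]), 'qd': array([ 0., -0., -0., -0., -0.,  0.,  0.]), 'tau': array([  0.  , -56.45,   1.23, -19.4 ,   0.01,   0.01,  -0.  ]), 'eef_pos': array([ 232.32, -606.46,  230.47]), 'tool_rot': array([-3.14,  0.  ,  0.37]), 'force': array([-0.14, -0.95,  0.02]), 'torque': array([ 0.03, -0.  , -0.  ]), 'gripper_force': 0.0, 'width': 85.31203106158743}
18.700000000000003
```

View pics/side0.png

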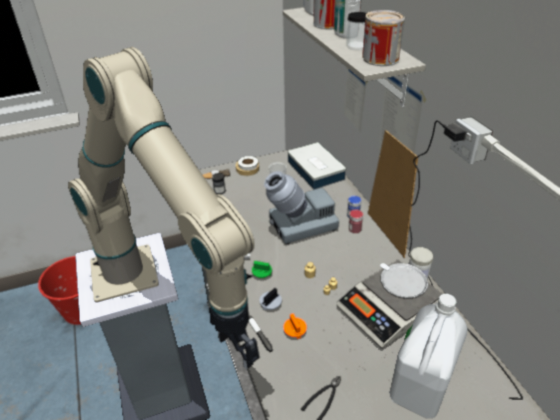

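View pics/top0.png

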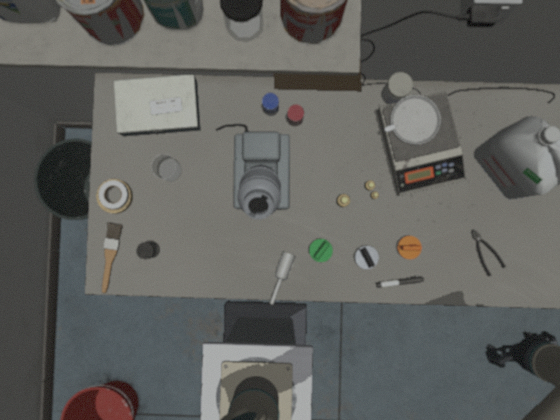

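Side view: three cap-like things: green (262,269), steel disc with black bar (271,300), orange (295,327). In the top view they are at (320,250), (367,257) and (410,247). The steel/black one fits the description. Mouth at about (260,205) top and (277,185) side. The weight is near (344,200) top, the beaker (168,167), the jar (148,250). Next is an enlarged crop to confirm.

Run:
```python
from h import *
np.set_printoptions(precision=1,suppress=True)
a=cv2.imread('pics/side0.png');b=cv2.imread('pics/top0.png')
c1=ctrl.calibration('side');c2=ctrl.calibration('top')
f=lambda im,u,v:cv2.resize(im[v-30:v+30,u-40:u+40],(400,300),interpolation=cv2.INTER_CUBIC)
cv2.imwrite('pics/m0.png',np.vstack([np.hstack([f(b,367,257),f(b,260,200)]),np.hstack([f(a,271,300),f(a,285,190)])]))
for n,p,z in [('cap',(367,257),45),('mouth',(259,205),235),('weight',(344,200),45),('jar',(148,250),78),('beaker',(168,167),88),('green',(320,250),40),('orange',(410,247),40)]:print(n,onz(c2,p,z))
print(tri((c2,(367,257)),(c1,(271,298))),tri((c2,(259,204)),(c1,(277,185))))
```

```text
cap [ 416.3 -302.4   45. ]
mouth [544.4  -2.1 235. ]
weight [ 575.6 -234.    45. ]
jar [419.5 309.   78. ]
beaker [650.7 259.9  88. ]
green [ 432.  -169.8   40. ]
orange [ 447.8 -424.2   40. ]
(array([ 416. , -305.6,   27.4]), [0.6, 0.6]) (array([550.4,  -1.7, 212.9]), [2.4, 2.4])
```

View pics/m0.png

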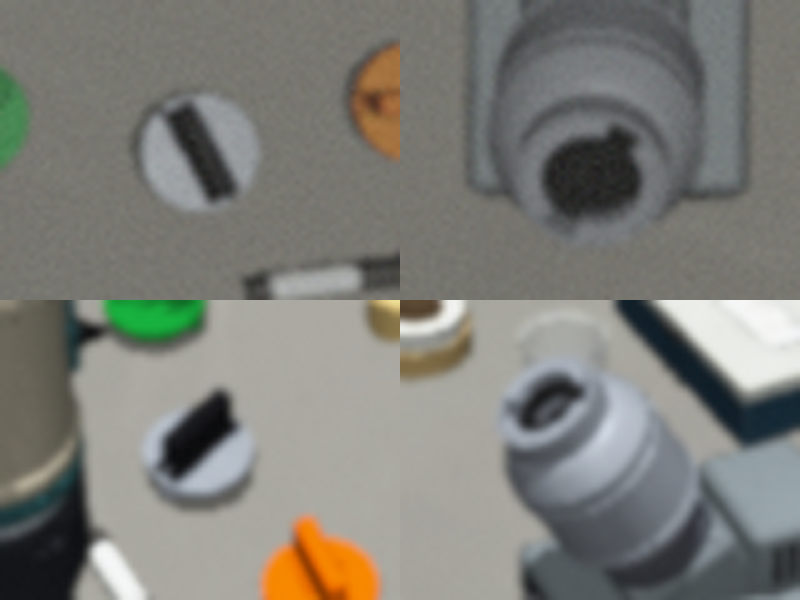

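Confirmed: the steel disc with the black bar (crop top-left; bar at about 27° yaw) is the cap. The cut-outs in the mouth appear at upper right and lower left of the top crop.

```bash
cat >> h.py <<'E'
np.set_printoptions(precision=2,suppress=True)
def tool():
    s=ctrl.read_state();return np.array(s['eef_pos']),Ro.from_euler('xyz',s['tool_rot']).as_matrix(),s
def plan(p,R):
    """shift in the present tool axes (m), then turn (deg rotvec, tool axes)"""
    P,T,s=tool();print('shift',np.round(T.T@(np.array(p)-P)/1000,4),'turn',Ro.from_matrix(T.T@R).as_rotvec(degrees=True),'shift-after-turn',np.round(R.T@(np.array(p)-P)/1000,4))
def down(yaw): # tool x at yaw (deg), pointing down
    return Ro.from_euler('xyz',[180,0,yaw],degrees=True).as_matrix()
E
python3 - <<'E'
from h import *
P,T,s=tool();c=ctrl.calibration('wrist');R=np.array(c['R']);C=-R.T@np.array(c['t'])
print('cam in tool',T.T@(C-P),'\n',T.T@R.T, c['mtx'])
plan([416,-303,230],down(27))
E
```

```text
cam in tool [  81.16    0.07 -142.39] 
 [[-0.   -0.95 -0.31]
 [ 1.   -0.   -0.  ]
 [ 0.   -0.31  0.95]] [[359.46   0.   277.71]
 [  0.   359.46 212.65]
 [  0.     0.     1.  ]]
shift [ 0.28 -0.22  0.  ] turn [-0.1  -0.   -6.04] shift-after-turn [ 0.3  -0.19  0.  ]
```

carry_out(deltas=[0, 0, 0, 0.035, -0.0275, 0.006, -1, 0, 0, 0, 0.035, -0.0275, 0.006, -1, 0, 0, 0, 0.035, -0.0275, 0.006, -1, 0, 0, 0, 0.035, -0.0275, 0.006, -1, 0, 0, 0, 0.035, -0.0275, 0.006, -1, 0, 0, 0, 0.035, -0.0275, 0.006, -1, 0, 0, 0, 0.035, -0.0275, 0.006, -1, 0, 0, 0, 0.035, -0.0275, 0.006, -1, 0, 0, 0, 0, 0, 0, -1, 0, 0, 0, 0, 0, 0, -1])

```text
clock: 1.35
eef_pos: [415.0, -301.8, 183.2]
tool_rot: [3.141, 0.001, 0.366]
force: [-0.1, -0.4, -0.2]
width: 85.2
gripper_force: 0.0
```

Run:
```python
from h import *
import pickle
im,c=grab('wrist','w1.png');pickle.dump(c,open('w1.pkl','wb'))
P,T,s=tool();print(P,s['tool_rot'],s['qpos'],s['force'])
```

```text
[ 414.63 -302.45  183.28] [3.14 0.   0.36] [ 0.55  0.5   0.04  1.95 -0.03  0.69 -0.6 ] [0.24 0.27 0.41]
```

View pics/w1.png

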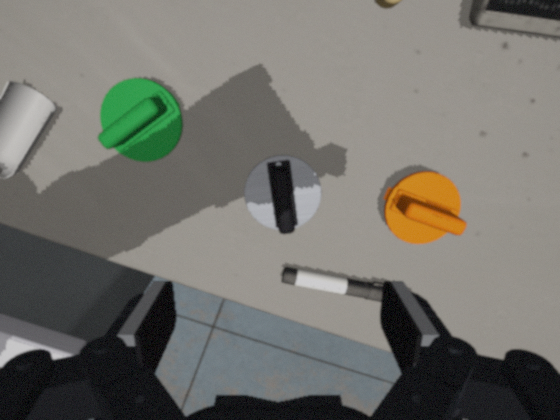

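The wrist view shows the cap's steel disc at (283,193), with the bar from (278,163) to (287,230), between the green (141,119) and orange (424,207) look-alikes. I'll turn half round so that the last joint has room for the quarter-turn later. The same turn gives the second view.

carry_out(deltas=[0, 0, -10.4, 0, 0, 0, -1, 0, 0, -10.4, 0, 0, 0, -1, 0, 0, -10.4, 0, 0, 0, -1, 0, 0, -10.4, 0, 0, 0, -1, 0, 0, -10.4, 0, 0, 0, -1, 0, 0, -10.4, 0, 0, 0, -1, 0, 0, -10.4, 0, 0, 0, -1, 0, 0, -10.4, 0, 0, 0, -1, 0, 0, -10.4, 0, 0, 0, -1])

```text
clock: 2.52
eef_pos: [414.2, -303.2, 183.3]
tool_rot: [-3.141, 0.0, 2.002]
force: [-0.2, 0.2, 0.6]
width: 85.5
gripper_force: 0.0
```

carry_out(deltas=[0, 0, -10.4, 0, 0, 0, -1, 0, 0, -10.4, 0, 0, 0, -1, 0, 0, -10.4, 0, 0, 0, -1, 0, 0, -10.4, 0, 0, 0, -1, 0, 0, -10.4, 0, 0, 0, -1, 0, 0, -10.4, 0, 0, 0, -1, 0, 0, -10.4, 0, 0, 0, -1, 0, 0, -10.4, 0, 0, 0, -1, 0, 0, -10.4, 0, 0, 0, -1, 0, 0, 0, 0, 0, 0, -1])

```text
clock: 3.78
eef_pos: [414.3, -302.9, 183.0]
tool_rot: [3.141, -0.0, -2.655]
force: [-0.6, -0.4, -0.7]
width: 85.4
gripper_force: 0.0
```

```bash
cat > cap.py <<'E'
from h import *
import pickle
def cap(im,c,near):
    # bar: darkest blob nearest the predicted place; disc: bright grey blob
    g=im.max(2);m=((g<60)*255).astype(np.uint8)
    n,l,st,ce=cv2.connectedComponentsWithStats(m)
    k=min([i for i in range(1,n) if st[i,4]>200],key=lambda i:np.hypot(*(ce[i]-near)))
    (b)=cv2.minAreaRect(np.argwhere(l==k)[:,::-1].astype(np.float32));
    x0,y0=ce[k].astype(int);r=60
    # disc via saturation/brightness relative to the bench, filled with the bar
    w=np.zeros_like(m);w[y0-r:y0+r,x0-r:x0+r]=1
    i=im.astype(int);d=(((i[:,:,2]-i[:,:,0]>4)&(g>80))|(l==k))&(w>0)
    d=cv2.morphologyEx(d.astype(np.uint8),cv2.MORPH_CLOSE,np.ones((5,5)));d=cv2.morphologyEx(d,cv2.MORPH_OPEN,np.ones((9,9)))
    cs=max(cv2.findContours(d,0,1)[0],key=cv2.contourArea);e=cv2.fitEllipse(cv2.convexHull(cs))
    return ce[k],b,e
E
python3 - <<'E'
from cap import *
c1=pickle.load(open('w1.pkl','rb'));a=cv2.imread('pics/w1.png')[:,:,::-1]
P,T,s=tool();print(P,s['tool_rot'],s['qpos'])
im,c2=grab('wrist','w2.png');pickle.dump(c2,open('w2.pkl','wb'))
pr=proj(c2,[416,-303,40])[0]
r1=cap(a,c1,(283,195));r2=cap(im,c2,pr)
print(r1);print(r2)
print('disc',tri((c1,r1[2][0]),(c2,r2[2][0])),onz(c1,r1[2][0],22),onz(c2,r2[2][0],22))
print('bar',tri((c1,r1[0]),(c2,r2[0])))
f=lambda im,p:cv2.resize(im[int(p[1])-60:int(p[1])+60,int(p[0])-50:int(p[0])+50],(400,480),interpolation=cv2.INTER_CUBIC)[:,:,::-1]
cv2.imwrite('pics/m1.png',np.hstack([f(a,r1[0]),f(im,r2[0])]));print([ (int(r[0][0])-50,int(r[0][1])-60) for r in (r1,r2)])
E
```

```text
[ 414.27 -302.9   182.98] [ 3.14 -0.   -2.66] [ 1.15  0.64 -0.89  1.93  0.65  0.88  1.98]
(array([282.3 , 195.24]), ((282.2769470214844, 196.71539306640625), (71.44400787353516, 21.954147338867188), 82.87498474121094), ((282.5299377441406, 192.9161376953125), (74.19620513916016, 74.70274353027344), 33.300445556640625))
(array([274.09, 191.94]), ((274.5, 192.5), (71.0, 21.0), 90.0), ((273.97393798828125, 187.96913146972656), (74.7089614868164, 76.72824096679688), 177.97470092773438))
disc (array([ 414.14, -306.57,   18.44]), [0.0, 0.0]) [ 415.04 -306.19   22.  ] [ 413.31 -306.95   22.  ]
bar (array([ 414.77, -306.  ,   28.89]), [0.0, 0.0])
[(232, 135), (224, 131)]
```

View pics/m1.png

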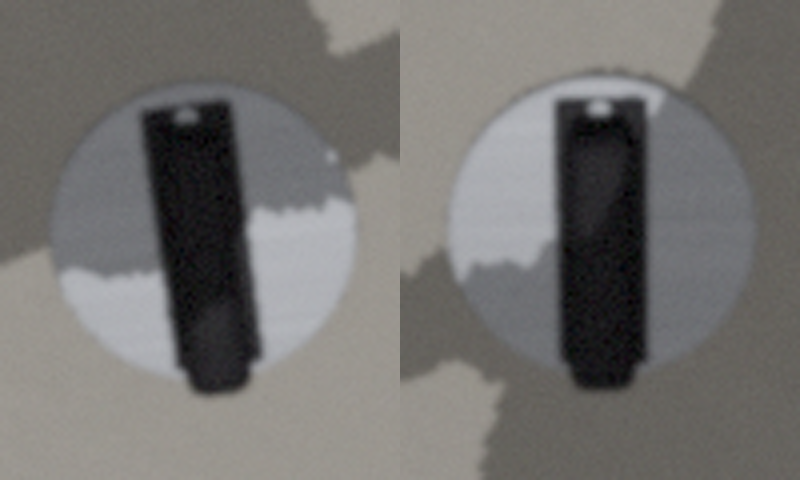

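Two views put the cap axis at about (414.2, -306.6) with the disc at z of roughly 18–22 (text: 16–22). The bar in the right-hand crop runs vertical, x≈602, so the yaw already matches. I'll descend and grip.

carry_out(deltas=[0, 0, 0, 0.0018, -0.0032, 0.03, -1, 0, 0, 0, 0, 0, 0.035, -1, 0, 0, 0, 0, 0, 0.035, -1, 0, 0, 0, 0, 0, 0.03, -1, 0, 0, 0, 0, 0, 0.026, -1, 0, 0, 0, 0, 0, 0, -1, 0, 0, 0, 0, 0, 0, 0.3, 0, 0, 0, 0, 0, 0, 1, 0, 0, 0, 0, 0, 0, 1, 0, 0, 0, 0, 0, 0, 1, 0, 0, 0, 0, 0, 0, 1, 0, 0, 0, 0, 0, 0, 1])

```text
clock: 5.32
eef_pos: [415.5, -305.4, 27.9]
tool_rot: [-3.141, 0.0, -2.65]
force: [-0.6, -0.8, 6.3]
width: 12.5
gripper_force: 58.9
```

carry_out(deltas=[0, 0, 0, 0, 0, -0.03, 1, 0, 0, 0, 0, 0, -0.05, 1, 0, 0, 0, 0, 0, -0.06, 1, 0, 0, 0, 0, 0, -0.06, 1, 0, 0, 0, 0, 0, -0.06, 1, 0, 0, 0, 0, 0, -0.05, 1, 0, 0, 0, 0, 0, 0, 1])

```text
clock: 6.2
eef_pos: [417.1, -305.4, 340.7]
tool_rot: [-3.135, 0.003, -2.651]
force: [-0.6, 0.6, -1.7]
width: 12.8
gripper_force: 59.3
```

```bash
cat >> h.py <<'E'
def mouthR(phi,yaw=0,tilt=30):
    R=Ro.from_euler('zy',[yaw,-tilt],degrees=True).as_matrix() if 0 else Ro.from_euler('ZY',[yaw,-tilt],degrees=True).as_matrix()
    x=R@[np.cos(np.radians(phi)),np.sin(np.radians(phi)),0];z=-R[:,2]
    return np.c_[x,np.cross(z,x),z]
E
python3 - <<'E'
from h import *
P,T,s=tool();print(P,s['width'],s['qpos'],s['force'])
R=mouthR(144);print(R)
plan(np.array([547,-2,235])-130*R[:,2]-50*R[:,0],R)
E
```

```text
[ 417.14 -305.37  340.65] 12.833655568246279 [ 1.27  0.47 -1.04  1.72  0.44  1.2   2.18] [-0.61  0.62 -1.72]
[[-0.7   0.51  0.5 ]
 [ 0.59  0.81  0.  ]
 [-0.4   0.29 -0.87]]
shift [-0.22  0.19 -0.03] turn [ -2.38 -31.17  62.69] shift-after-turn [0.08 0.28 0.03]
```

carry_out(deltas=[0, 0, 0, -0.044, 0.038, -0.006, 1, 0, 0, 0, -0.044, 0.038, -0.006, 1, 0, 0, 0, -0.044, 0.038, -0.006, 1, 0, 0, 0, -0.044, 0.038, -0.006, 1, 0, 0, 0, -0.044, 0.038, -0.006, 1])

```text
clock: 6.82
eef_pos: [519.1, -32.6, 365.8]
tool_rot: [3.141, -0.003, -2.651]
force: [0.9, -0.2, -2.2]
width: 13.0
gripper_force: 59.1
```

carry_out(deltas=[-0.34, -4.45, 8.95, 0, 0, 0, 1, -0.34, -4.45, 8.95, 0, 0, 0, 1, -0.34, -4.45, 8.95, 0, 0, 0, 1, -0.34, -4.45, 8.95, 0, 0, 0, 1, -0.34, -4.45, 8.95, 0, 0, 0, 1, -0.34, -4.45, 8.95, 0, 0, 0, 1, -0.34, -4.45, 8.95, 0, 0, 0, 1, 0, 0, 0, 0, 0, 0, 1, 0, 0, 0, 0, 0, 0, 1])

```text
clock: 7.95
eef_pos: [519.5, -33.7, 366.8]
tool_rot: [2.817, 0.408, 2.448]
force: [0.4, 0.8, -1.4]
width: 13.1
gripper_force: 59.2
```

Run:
```python
from h import *
import pickle
P,T,s=tool();print(P,s['width'],s['qpos'],s['force'])
R=mouthR(144)
plan(np.array([547,-2,235])-130*R[:,2]-50*R[:,0],R)
im,c=grab('wrist','w3.png');pickle.dump(c,open('w3.pkl','wb'))
```

```text
[519.52 -33.73 366.85] 13.066097124362125 [ 0.79  0.11 -0.84  2.11  0.21  0.45  0.75] [ 0.43  0.82 -1.39]
shift [ 0.  0. -0.] turn [-0.03 -0.52  0.1 ] shift-after-turn [ 0.  0. -0.]
```

View pics/w3.png

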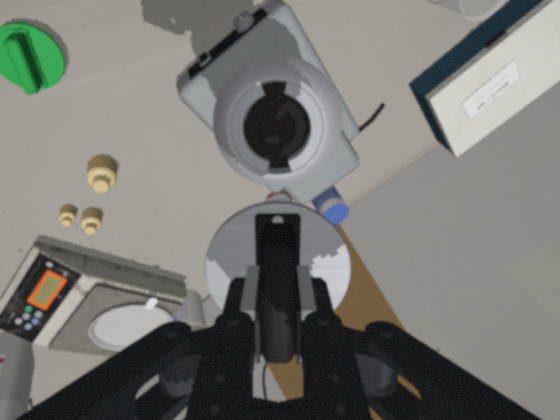

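Mouth in the wrist view: hole centred at about (277,124), cut-outs at about (275,88) and (274,163), so the tool's x is already nearly along them. The cap hangs straight in the grip. I'll take a second view from a shifted place.

carry_out(deltas=[0, 0, 0, -0.02, -0.035, 0, 1, 0, 0, 0, -0.02, -0.035, 0, 1, 0, 0, 0, 0, 0, 0, 1, 0, 0, 0, 0, 0, 0, 1])

```text
clock: 8.5
eef_pos: [512.4, -114.0, 362.6]
tool_rot: [2.815, 0.409, 2.445]
force: [0.8, -0.1, -1.9]
width: 13.1
gripper_force: 59.2
```

```bash
cat > mouth.py <<'E'
from h import *
import pickle
def feat(im,c,g0):
    """dark opening: round hole centre and the two cut-outs; neck outline"""
    g=cv2.GaussianBlur(im.max(2),(3,3),0);m=((g<75)*255).astype(np.uint8)
    n,l,st,ce=cv2.connectedComponentsWithStats(m)
    k=min([i for i in range(1,n) if st[i,4]>300],key=lambda i:np.hypot(*(ce[i]-g0)))
    m=((l==k)*255).astype(np.uint8)
    cs=cv2.findContours(m,0,1)[0];cs=max(cs,key=cv2.contourArea)
    return m,cs,ce[k],st[k]
E
python3 - <<'E'
from mouth import *
P,T,s=tool();print(P,s['force'])
im,c=grab('wrist','w4.png');pickle.dump(c,open('w4.pkl','wb'))
c3=pickle.load(open('w3.pkl','rb'));a=cv2.imread('pics/w3.png')[:,:,::-1]
X=onz(c3,(277,124),235);print(X);g4=proj(c,X)[0];out=[]
for i,cc,g in ((a,c3,(277,124)),(im,c,g4)):
    m,cs,ce,st=feat(i,cc,np.array(g));print(ce,st)
    u,v=int(g[0])-50,int(g[1])-60
    z=i[max(v,0):v+120,u:u+100,::-1].copy();z=cv2.resize(z,(400,4*z.shape[0]),interpolation=cv2.INTER_CUBIC)
    z=cv2.copyMakeBorder(z,480-z.shape[0],0,0,0,cv2.BORDER_CONSTANT);out.append(z);print(u,v)
    mm=np.zeros((120,100),np.uint8);
    cv2.drawContours(z,[((cs-[u,v])*4+2)],-1,(0,255,0),1)
cv2.imwrite('pics/m2.png',np.hstack(out))
E
```

```text
[ 512.35 -113.99  362.6 ] [ 0.78 -0.14 -1.9 ]
[538.08   1.75 235.  ]
[276.01 125.75] [ 244   81   66   89 3894]
227 64
[374.79  68.62] [ 342   23   68   94 4228]
327 4
```

View pics/m2.png

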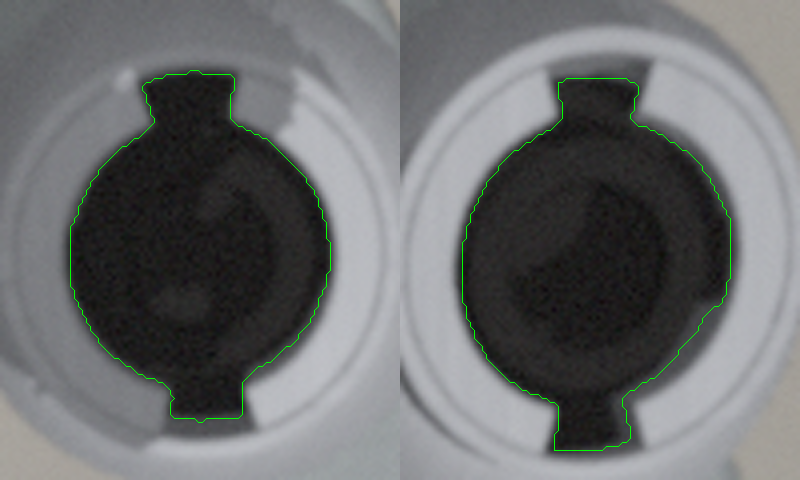

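Both crops show the hole with its two cut-outs at top and bottom. On the outer face, the cut-out end middles are at montage (187,72) and (210,433) on the left, and (600,60) and (597,455) on the right. I'll triangulate these.

Run:
```python
from mouth import *
c3,c4=[pickle.load(open(f,'rb')) for f in('w3.pkl','w4.pkl')]
a=lambda x,y:(227+x/4-.4,64+y/4-.4)
b=lambda x,y:(327+(x-400)/4-.4,4+y/4-.4)
pts={}
for n,p,q in [('top',(187,72),(600,60)),('bot',(210,433),(597,455)),('L',(70,252),(462,260)),('R',(331,252),(733,255))]:
    pts[n]=tri((c3,a(*p)),(c4,b(*q)));print(n,pts[n])
t,bo=pts['top'][0],pts['bot'][0];M=(t+bo)/2
print('centre',M,'len',np.linalg.norm(t-bo))
# rays onto the plane of the lip through (.,.,235) with 30 deg tilt
n=np.array([-.5,0,.866])
def onpl(c,uv,M):
    o,d=ray(c,uv);return o+d*(n@(M-o))/(n@d)
for zc in (230,235,240):
  for c,f,P in((c3,a,[(187,72),(210,433),(70,252),(331,252)]),(c4,b,[(600,60),(597,455),(462,260),(733,255)])):
    M0=np.array([545,0,235.]);M0=M0
    # slide plane so that the centre has height zc: iterate
    for _ in range(5):
        X=[onpl(c,f(*p),M0) for p in P];C=(X[0]+X[1])/2;M0=M0+[0,0,zc-C[2]]
    d=X[0]-X[1];e1=np.array([.866,0,.5])
    print(zc,C,'ends',np.linalg.norm(d),'hole',np.linalg.norm(X[2]-X[3]),'midLR',(X[2]+X[3])/2,'phi',np.degrees(np.arctan2(d[1],d@e1)))
```

```text
top (array([517.28,  16.69, 221.33]), [0.2, 0.2])
bot (array([564.57, -17.75, 248.8 ]), [0.3, 0.3])
L (array([529.39, -19.08, 225.83]), [0.4, 0.4])
R (array([552.67,  19.72, 240.53]), [0.1, 0.1])
centre [540.93  -0.53 235.06] len 64.63593707816352
230 [543.99  -0.8  230.02] ends 65.91057713629243 hole 48.53136425145405 midLR [543.26   0.18 229.6 ] phi 147.73225624993196
230 [544.82   1.01 230.02] ends 66.30416839593366 hole 48.4353324516623 midLR [543.86   1.49 229.47] phi 147.90188994878108
235 [540.69  -0.5  234.99] ends 64.47721815925404 hole 47.475951453688744 midLR [539.98   0.45 234.58] phi 147.7322562499319
235 [541.28  -0.5  234.99] ends 64.83589627624447 hole 47.362756624725044 midLR [540.35  -0.02 234.45] phi 147.90188994878102
240 [537.4   -0.2  239.96] ends 63.04385918221573 hole 46.42053865592346 midLR [536.7    0.73 239.56] phi 147.73225624993194
240 [537.75  -2.   239.95] ends 63.367624156555316 hole 46.290180797787855 midLR [536.84  -1.54 239.42] phi 147.90188994878108
```

Run:
```python
from mouth import *
b=cv2.imread('pics/top0.png')[:,:,::-1].astype(float);c=ctrl.calibration('top')
s=cv2.GaussianBlur(b[:,:,0]-b[:,:,2],(3,3),0) # bench is warmer than the mixer
g=np.abs(np.diff(s,axis=1))
for lo,hi in((230,241),(283,296)):
    P=[]
    for v in range(142,203):
        w=g[v,lo:hi];P.append((lo+.5+(w**2@np.arange(hi-lo))/(w**2).sum(),v))
    P=np.array(P);X=np.array([onz(c,p,40) for p in P])[:,:2]
    k=cv2.fitLine(X.astype(np.float32),cv2.DIST_HUBER,0,.01,.01).ravel();print(k,np.degrees(np.arctan(k[1]/k[0])),P[::15,0])
    mid=k[3];print(mid)
P,T,s=tool();print(s['tool_rot'])
M=np.array([540.8,-.3,235]);
for yw in(0,1,2):
    R=mouthR(147.8-0*yw,yw);plan(M-60*R[:,2],R)
```

```text
[  1.     0.02 659.9   82.61] 1.1160979 [234.14 233.96 233.29 233.23 233.53]
82.61159
[  1.     0.02 651.8  -75.98] 1.1536778 [289.12 289.15 289.17 288.78 288.8 ]
-75.97901
[2.81 0.41 2.45]
shift [0.1  0.07 0.07] turn [ 0.05 -0.44 -3.79] shift-after-turn [0.09 0.07 0.06]
shift [0.1  0.07 0.07] turn [-0.36 -0.16 -4.66] shift-after-turn [0.09 0.08 0.07]
shift [0.1  0.07 0.07] turn [-0.77  0.12 -5.52] shift-after-turn [0.09 0.08 0.07]
```

Centre (541, 0, 235) agrees with the stated 235 mm, and the cut-out span of 65 mm with the stated 67. Base edges give a mixer yaw of about 1.1°. Next I check how the cap sits in the hand, using the disc rim in w3 and w4.

Run:
```python
from mouth import *
from scipy.optimize import least_squares
P0=np.array([81.16,.07,-142.39]);B=np.array([[0,-.95,-.31],[1,0,0],[0,-.31,.95]])
P,T,s=tool();c=ctrl.calibration('wrist');Rc=np.array(c['R']);B=T.T@Rc.T;P0=T.T@(-Rc.T@np.array(c['t'])-P)
mt,ds=np.array(c['mtx'],float),np.array(c['distortion'],float)
for f in('w3.png','w4.png'):
    g=cv2.GaussianBlur(cv2.imread('pics/'+f),(5,5),0).astype(float)
    E=[]
    for th in np.radians(np.r_[-110:-14:3,15:111:3]):
        r=np.arange(29,40,.25);X=np.c_[1+r*np.cos(th),r*np.sin(th),np.full(r.size,4.3)]
        uv=cv2.projectPoints((B.T@(X-P0).T).T,np.zeros(3),np.zeros(3),mt,ds)[0][:,0].astype(np.float32)
        w=cv2.remap(g,uv[:,:1].copy(),uv[:,1:].copy(),cv2.INTER_LINEAR)[:,0]
        d=np.abs(w[4:]-w[:-4]).sum(1);k=d.argmax()
        if d[k]>30:E.append(X[k+2,:2])
    E=np.array(E)
    q=least_squares(lambda q:np.hypot(E[:,0]-q[0],E[:,1]-q[1])-q[2],[1,0,34],loss='soft_l1',f_scale=.4)
    print(f,len(E),q.x,np.median(np.abs(q.fun)))
```

```text
w3.png 63 [ 4.23 -0.05 33.15] 0.32124475504645034
w4.png 63 [ 3.98 -0.24 33.23] 0.2880099197117829
```

```bash
cat >> h.py <<'E'
M=np.array([540.8,-.3,235]);RM=mouthR(147,1)
def rel():
    """TCP in mouth terms: x,y along the tool's target axes, standoff along the axis"""
    P,T,s=tool();d=RM.T@(P-M);return np.r_[d[:2],-d[2]],Ro.from_matrix(RM.T@T).as_rotvec(degrees=True),RM.T@np.array(s['force']),s
E
python3 - <<'E'
from h import *
plan(M-45*RM[:,2]-2.8*RM[:,0],RM);r=rel();print(r[:3],r[3]['qpos'])
E
```

```text
shift [0.09 0.07 0.08] turn [-0.36 -0.16 -3.86] shift-after-turn [0.09 0.07 0.08]
(array([-92.7 , -73.85, 125.8 ]), array([0.36, 0.16, 3.86]), array([ 0.28, -0.32,  1.76])) [ 1.03  0.14 -0.88  2.1   0.03  0.44  1.1 ]
```

carry_out(deltas=[-0.36, -0.16, -3.86, 0, 0, 0, 1, 0, 0, 0, 0.03, 0.0246, 0, 1, 0, 0, 0, 0.03, 0.0246, 0, 1, 0, 0, 0, 0.03, 0.0246, 0, 1, 0, 0, 0, 0, 0, 0.04, 1, 0, 0, 0, 0, 0, 0.04, 1, 0, 0, 0, 0, 0, 0, 1, 0, 0, 0, 0, 0, 0, 1, 0, 0, 0, 0, 0, 0, 1])

```text
clock: 9.68
eef_pos: [511.2, -7.3, 293.5]
tool_rot: [2.839, 0.438, 2.508]
force: [0.3, -0.9, -0.8]
width: 12.6
gripper_force: 59.0
```

Run:
```python
from h import *
r=rel();print(r[:3],r[3]['qpos'],r[3]['width'])
a,c=grab('side');b,d=grab('top')
f=lambda im,u,v:cv2.resize(im[v-30:v+30,u-40:u+40,::-1],(400,300),interpolation=cv2.INTER_CUBIC)
cv2.imwrite('pics/m3.png',np.hstack([f(a,275,182),f(b,260,200)]))
```

```text
(array([-6.44, -3.54, 65.49]), array([ 0.3 , -0.39,  0.31]), array([-0.38, -0.81,  0.8 ])) [ 0.49  0.2  -0.65  2.27  0.77  0.25  0.18] 12.64906670695606
```

View pics/m3.png

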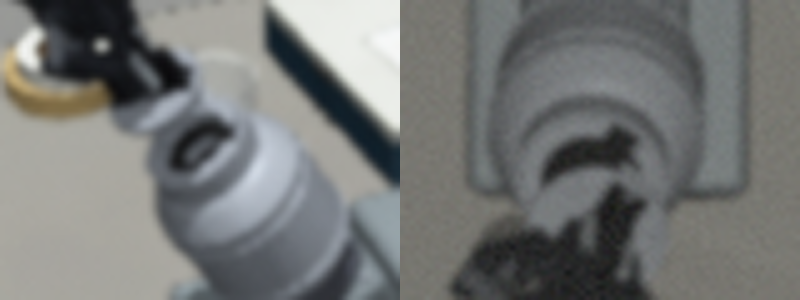

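The cap is still about 20 mm farther out than I commanded. q6 = 0.25 is at its lower limit (0.23). I need a kinematic model to see which arm configuration can reach the place, so I'll fit one to the recorded joint/pose pairs.

```bash
cat > kin.py <<'E'
from h import *
from scipy.optimize import least_squares
LO=np.array([-3.06,-.37,-1.25,.18,-1.1,.23,-2.94]);HI=np.array([3.06,2.12,1.32,2.47,4.24,1.98,2.94])
def rz(a):return Ro.from_euler('z',a).as_matrix()
def ry(a):return Ro.from_euler('y',a).as_matrix()
S=np.array([-1,1,-1,1,-1,1,-1.])
def fk(q,p):
    h,L1,a,L2,b,L3,x0,S3,S5,S7,w=p
    o=np.array([0,0,h]);R=rz(-q[0])@ry(q[1]);o=o+R@[a*0+x0,0,L1];R=R@rz(S3*q[2]);o=o+R@[a,0,0];R=R@ry(q[3]);o=o+R@[-a,0,L2]
    R=R@rz(S5*q[4])@ry(q[5]);o=o+R@[b,0,L3];R=R@rz(S7*q[6]+w);return o,R
D=[([1.139,.628,.038,1.517,-.027,.996,-.02],[232.531,-606.999,231.313],None)]
E
python3 - <<'E'
from kin import *
import itertools
D=[([1.139,.628,.038,1.517,-.027,.996,-.02],[232.5,-607,231.3],[3.1416,0,.368]),
([.55,.5,.04,1.95,-.03,.69,-.6],[414.6,-302.5,183.3],[3.14,0,.36]),
([1.15,.64,-.89,1.93,.65,.88,1.98],[414.3,-302.9,183],[3.14,0,-2.655]),
([1.27,.47,-1.04,1.72,.44,1.2,2.18],[417.1,-305.4,340.6],[-3.135,.003,-2.651]),
([.79,.11,-.84,2.11,.21,.45,.75],[519.5,-33.7,366.9],[2.817,.408,2.448]),
([1.03,.14,-.88,2.1,.03,.44,1.1],[512.4,-114,362.6],[2.815,.409,2.445])]
P,T,s=tool();D.append((list(s['qpos']),list(P),list(s['tool_rot'])))
best=None
for s3,s5,s7 in itertools.product((1,-1),repeat=3):
  for w in(0,np.pi/2,np.pi,-np.pi/2):
    def res(v):
        p=list(v[:7])+[s3,s5,s7,v[7]];o=[]
        for q,x,e in D:
            X,R=fk(q,p);o+=list((X-x)/5);o+=list((R-Ro.from_euler('xyz',e).as_matrix()).ravel()*50)
        return np.array(o)
    r=least_squares(res,[300,350,0,350,0,200,0,w])
    if best is None or r.cost<best[0]:best=(r.cost,r.x,(s3,s5,s7),r.fun)
print(best[:3]);print(np.abs(best[3]).max())
import json;json.dump(list(best[1][:7])+list(best[2])+[best[1][7]],open('kin.json','w'))
E
```

```text
(np.float64(34.91305521119417), array([348.76, 557.36, -13.07, 386.01,  10.75, 340.72,  33.97,   1.57]), (-1, -1, -1))
5.505113300397295
```

Run:
```python
from kin import *
D=[([1.139,.628,.038,1.517,-.027,.996,-.02],[232.5,-607,231.3],[3.1416,0,.368]),
([.55,.5,.04,1.95,-.03,.69,-.6],[414.6,-302.5,183.3],[3.14,0,.36]),
([1.15,.64,-.89,1.93,.65,.88,1.98],[414.3,-302.9,183],[3.14,0,-2.655]),
([1.27,.47,-1.04,1.72,.44,1.2,2.18],[417.1,-305.4,340.6],[-3.135,.003,-2.651]),
([.79,.11,-.84,2.11,.21,.45,.75],[519.5,-33.7,366.9],[2.817,.408,2.448]),
([1.03,.14,-.88,2.1,.03,.44,1.1],[512.4,-114,362.6],[2.815,.409,2.445])]
P,T,s=tool();D.append((list(s['qpos']),list(P),list(s['tool_rot'])))
# generic fit: home screws free to be small-tilted; q rounding offsets as unknowns
n=len(D)
def un(v):
    return list(v[:7])+[-1,-1,-1,v[7]],v[8:8+3],v[11:].reshape(n,7)
def res(v,full=False):
    p,bs,dq=un(v);o=[]
    for (q,x,e),d in zip(D,dq):
        X,R=fk(np.array(q)+d,p);X=X+[bs[0],bs[1],0];Rb=rz(bs[2]);X=Rb@X;R=Rb@R
        o+=list((X-x)/1);o+=list((R-Ro.from_euler('xyz',e).as_matrix()).ravel()*300)
    o=np.array(o)
    return o.reshape(n,12) if full else np.r_[o,dq.ravel()/.003]
r=least_squares(res,np.r_[[346,550,45,300,0,300,0,np.pi/2],np.zeros(3),np.zeros(7*n)])
print(r.cost,r.x[:11]);F=res(r.x,1);print(np.abs(F[:,:3]).max(1),np.abs(F[:,3:]).max(1)/300);print(un(r.x)[2])
```

```text
28.872344317571766 [342.92 525.55  12.46 366.43   0.93 340.82   7.85   1.56 -12.42 -18.7
  -0.01]
[1.34 1.64 2.19 1.68 0.24 0.94 1.13] [0. 0. 0. 0. 0. 0. 0.]
[[ 0.   -0.    0.    0.    0.    0.    0.  ]
 [ 0.   -0.    0.   -0.    0.    0.   -0.  ]
 [ 0.    0.01  0.    0.    0.   -0.    0.  ]
 [-0.    0.    0.   -0.   -0.   -0.   -0.  ]
 [-0.    0.   -0.   -0.   -0.   -0.    0.  ]
 [-0.   -0.   -0.    0.   -0.    0.   -0.  ]
 [ 0.    0.    0.   -0.    0.   -0.    0.  ]]
```

```bash
cat > kin2.py <<'E'
from kin import *
p=[342.92,525.55,12.46,366.43,.93,340.82,7.85,-1,-1,-1,1.56]
def FK(q):
    X,R=fk(q,p);Rb=rz(-.01);return Rb@(X+[-12.42,-18.7,0]),Rb@R
def ik(x,R,q0,wt=.02,qr=None):
    qr=q0 if qr is None else qr
    def f(q):
        X,T=FK(q);return np.r_[(X-x)/2,Ro.from_matrix(R.T@T).as_rotvec()*100,wt*(q-qr)]
    r=least_squares(f,np.clip(q0,LO+.02,HI-.02),bounds=(LO+.01,HI-.01));return r.x,np.abs(r.fun[:6]).max()
E
python3 - <<'E'
from kin2 import *
rng=np.random.default_rng(0);s=tool()[2]['qpos'];print('now',s,FK(s))
for phi in (147,102,57,-33,-78,-123):
  for h in (45,12):
    R=mouthR(phi,1);x=M-h*R[:,2];sol=[]
    for k in range(40):
        q,e=ik(x,R,LO+(HI-LO)*rng.random(7) if k else s)
        if e<.5 and not any(np.abs(q-t[1]).max()<.1 for t in sol):sol.append((np.min(np.minimum(q-LO,HI-q)),q))
    sol.sort(key=lambda t:-t[0]);print(phi,h,len(sol));[print('   ',round(t[0],2),t[1]) for t in sol[:3]]
    A=[t[1] for t in sol]
    if A:print('   q3 range',np.min(A,0),np.max(A,0))
E
```

```text
now [ 0.49  0.2  -0.65  2.27  0.77  0.25  0.18] (array([509.12,  -7.06, 292.83]), array([[-0.73,  0.46,  0.5 ],
       [ 0.54,  0.84, -0.01],
       [-0.43,  0.27, -0.86]]))
147 45 4
    0.01 [ 0.48  0.25 -0.66  2.28  0.99  0.24 -0.04]
    0.01 [-0.63  0.26  0.72  2.28 -0.99  0.24  1.97]
    0.01 [ 0.85  0.44 -1.24  2.27  1.32  0.53 -0.36]
   q3 range [-0.72  0.25 -1.24  2.27 -1.09  0.24 -0.36] [0.85 0.44 0.84 2.28 1.32 0.53 2.06]
147 12 4
    0.2 [ 0.69  0.44 -1.01  2.27  1.46  0.45 -0.48]
    0.09 [ 0.55  0.37 -0.79  2.28  1.41  0.32 -0.44]
    0.01 [ 0.8   0.56 -1.24  2.27  1.5   0.63 -0.51]
   q3 range [ 0.42  0.33 -1.24  2.27  1.35  0.24 -0.51] [ 0.8   0.56 -0.62  2.28  1.5   0.63 -0.39]
102 45 4
    0.03 [ 0.84  0.43 -1.22  2.27  1.31  0.52 -1.14]
    0.01 [-0.63  0.26  0.72  2.28 -0.99  0.24  1.18]
    0.01 [-0.72  0.29  0.84  2.28 -1.09  0.28  1.28]
   q3 range [-0.72  0.25 -1.22  2.27 -1.09  0.24 -1.14] [0.84 0.43 0.84 2.28 1.31 0.52 1.28]
102 12 2
    0.01 [ 0.42  0.33 -0.62  2.28  1.35  0.24 -1.17]
    0.01 [ 0.8   0.56 -1.24  2.27  1.5   0.63 -1.29]
   q3 range [ 0.42  0.
[... 1437 characters left out ...]
1.41  0.32  1.92]
    0.01 [ 0.8   0.56 -1.24  2.27  1.5   0.63  1.85]
   q3 range [ 0.42  0.33 -1.24  2.27  1.35  0.24  1.85] [ 0.8   0.56 -0.62  2.28  1.5   0.63  1.97]
-123 45 5
    0.1 [ 0.66  0.31 -0.91  2.27  1.17  0.33  1.36]
    0.05 [ 0.57  0.28 -0.79  2.28  1.09  0.28  1.44]
    0.01 [ 0.85  0.44 -1.24  2.27  1.32  0.53  1.21]
   q3 range [-0.63  0.25 -1.24  2.27 -0.99  0.24 -2.75] [0.85 0.44 0.72 2.28 1.32 0.53 1.53]
-123 12 3
    0.16 [ 0.63  0.41 -0.93  2.27  1.44  0.39  1.1 ]
    0.05 [ 0.49  0.35 -0.71  2.28  1.38  0.28  1.16]
    0.01 [ 0.8   0.56 -1.24  2.27  1.5   0.63  1.06]
   q3 range [ 0.49  0.35 -1.24  2.27  1.38  0.28  1.06] [ 0.8   0.56 -0.71  2.28  1.5   0.63  1.16]
```

The model shows the present branch (q3<0) reaches both the seated pose and the quarter-turn (q7 down to about -2.0). The last rows were cut short by joint speeds near the wrist singularity, so I'll continue in smaller steps.

carry_out(deltas=[0, 0, 0, 0.0018, 0.0018, 0, 1, 0, 0, 0, 0.0018, 0.0018, 0, 1, 0, 0, 0, 0, 0, 0.003, 1, 0, 0, 0, 0, 0, 0.003, 1, 0, 0, 0, 0, 0, 0.003, 1, 0, 0, 0, 0, 0, 0.003, 1, 0, 0, 0, 0, 0, 0, 1])

```text
clock: 10.65
eef_pos: [516.0, -2.1, 281.0]
tool_rot: [2.84, 0.435, 2.509]
force: [-0.0, 0.9, -2.1]
width: 12.8
gripper_force: 59.1
```

Run:
```python
from h import *
r=rel();print(r[:3],r[3]['qpos'],r[3]['width'])
```

```text
(array([-2.03, -0.36, 52.2 ]), array([ 0.35, -0.25,  0.27]), array([1.39, 0.22, 1.81])) [ 0.44  0.23 -0.62  2.28  0.92  0.24  0.02] 12.813643935797527
```

carry_out(deltas=[-0.35, 0.25, -0.27, -0.0008, 0.0003, 0.003, 1, 0, 0, 0, 0, 0, 0.003, 1, 0, 0, 0, 0, 0, 0.003, 1, 0, 0, 0, 0, 0, 0.003, 1, 0, 0, 0, 0, 0, 0.003, 1, 0, 0, 0, 0, 0, 0.003, 1, 0, 0, 0, 0, 0, 0, 1])

```text
clock: 11.52
eef_pos: [525.8, -2.1, 265.9]
tool_rot: [2.837, 0.433, 2.516]
force: [-0.6, -0.3, -1.8]
width: 13.0
gripper_force: 59.1
```

Run:
```python
from h import *
r=rel();print(r[:3],r[3]['qpos'],r[3]['width'])
```

```text
(array([-2.88,  0.04, 34.29]), array([-0.01, -0.01, -0.01]), array([ 1.02, -1.03,  1.3 ])) [ 0.45  0.28 -0.64  2.28  1.12  0.24 -0.16] 13.016414878242498
```

Well aligned, with the cap about 6 mm short of the lip. Now I'll ease it in.

carry_out(deltas=[0, 0, 0, 0, 0, 0.003, 1, 0, 0, 0, 0, 0, 0.003, 1, 0, 0, 0, 0, 0, 0.002, 1, 0, 0, 0, 0, 0, 0.002, 1, 0, 0, 0, 0, 0, 0, 1])

```text
clock: 12.15
eef_pos: [530.8, -2.1, 257.3]
tool_rot: [2.837, 0.433, 2.515]
force: [-1.2, -0.0, -2.9]
width: 13.2
gripper_force: 59.1
```

Run:
```python
from h import *
r=rel();print(r[:3],r[3]['qpos'],r[3]['width'],r[3]['torque'])
```

```text
(array([-2.97, -0.01, 24.36]), array([-0.01, -0.02,  0.  ]), array([ 2.13, -1.39,  1.92])) [ 0.43  0.3  -0.62  2.28  1.23  0.24 -0.27] 13.170383718520425 [-0.06  0.76  0.03]
```

carry_out(deltas=[0, 0, 0, 0, 0, 0.002, 1, 0, 0, 0, 0, 0, 0.002, 1, 0, 0, 0, 0, 0, 0.002, 1, 0, 0, 0, 0, 0, 0, 1])

```text
clock: 12.65
eef_pos: [533.9, -2.1, 252.4]
tool_rot: [2.837, 0.434, 2.515]
force: [-1.7, -0.7, 1.5]
width: 12.7
gripper_force: 59.8
```

Run:
```python
from h import *
r=rel();print(r[:3],r[3]['qpos'],r[3]['width'],r[3]['torque'])
```

```text
(array([-3.17,  0.04, 18.49]), array([-0.01, -0.05,  0.  ]), array([ 0.26, -0.94, -2.15])) [ 0.42  0.31 -0.61  2.28  1.29  0.24 -0.33] 12.652586210283923 [-0.09  0.68 -0.03]
```

carry_out(deltas=[0, 0, 0, 0, 0, 0.002, 1, 0, 0, 0, 0, 0, 0.002, 1, 0, 0, 0, 0, 0, 0.001, 1, 0, 0, 0, 0, 0, 0.001, 1, 0, 0, 0, 0, 0, 0, 1])

```text
clock: 13.28
eef_pos: [536.8, -2.1, 247.3]
tool_rot: [2.837, 0.434, 2.515]
force: [-5.2, -1.1, 8.1]
width: 12.8
gripper_force: 60.8
```

Run:
```python
from h import *
r=rel();print(r[:3],r[3]['qpos'],r[3]['width'],r[3]['torque'])
```

```text
(array([-3.2 ,  0.03, 12.69]), array([-0.01, -0.07, -0.  ]), array([-0.14, -1.14, -9.65])) [ 0.41  0.33 -0.6   2.28  1.35  0.24 -0.39] 12.83437375809745 [-0.03  0.82 -0.07]
```

carry_out(deltas=[0, 0, 0, 0, 0, 0.001, 1, 0, 0, 0, 0, 0, 0.001, 1, 0, 0, 0, 0, 0, 0, 1])

```text
clock: 13.65
eef_pos: [537.3, -2.1, 246.5]
tool_rot: [2.837, 0.436, 2.515]
force: [-16.5, -2.0, 22.1]
width: 12.8
gripper_force: 63.3
```

Run:
```python
from h import *
r=rel();print(r[:3],r[3]['qpos'],r[3]['width'],r[3]['torque'])
```

```text
(array([-3.21, -0.01, 11.77]), array([ 0.  , -0.17, -0.04]), array([  1.76,  -3.24, -27.41])) [ 0.41  0.33 -0.6   2.28  1.37  0.24 -0.41] 12.80483134095045 [-0.09  1.29 -0.11]
```

Bottomed out as predicted (standoff 11.8, axial force about 27 N). Now the clockwise quarter-turn (+ about tool z), with a small y shift so that the cap's axis stays put.

carry_out(deltas=[0, 0, 6, 0, -0.0003, 0, 1, 0, 0, 8, 0, -0.0004, 0, 1, 0, 0, 8, 0, -0.0004, 0, 1, 0, 0, 8, 0, -0.0004, 0, 1, 0, 0, 0, 0, 0, 0, 1])

```text
clock: 14.28
eef_pos: [537.2, -2.3, 246.5]
tool_rot: [2.663, 0.23, 2.003]
force: [-13.9, -0.2, 21.2]
width: 13.1
gripper_force: 63.1
```

Run:
```python
from h import *
r=rel();print(r[:3],r[3]['qpos'],r[3]['width'],r[3]['torque'])
```

```text
(array([-3.18, -0.21, 11.75]), array([-0.17, -0.14, 29.99]), array([  1.22,  -0.69, -25.33])) [ 0.41  0.33 -0.6   2.29  1.38  0.24 -0.94] 13.053895280969426 [ 0.18  0.95 -0.02]
```

carry_out(deltas=[0, 0, 0, -0.0002, -0.0012, 0, 1, 0, 0, 0, 0, 0, 0, 1])

```text
clock: 14.52
eef_pos: [537.2, -2.3, 246.5]
tool_rot: [2.661, 0.23, 2.004]
force: [-11.7, 1.3, 20.3]
width: 12.7
gripper_force: 62.7
```

Run:
```python
from h import *
r=rel();print(r[:3],r[3]['qpos'],r[3]['width'],r[3]['torque'])
```

```text
(array([-3.21, -0.18, 11.78]), array([-0.29, -0.13, 29.93]), array([  0.83,   1.31, -23.38])) [ 0.41  0.33 -0.61  2.29  1.39  0.24 -0.95] 12.729272956212654 [0.39 0.59 0.  ]
```

Laterally the tool is soft and the cap is simply held by friction in the mouth, with no large side force. I'll continue the turn.

carry_out(deltas=[0, 0, 8, 0, -0.0003, 0, 1, 0, 0, 8, 0, -0.0003, 0, 1, 0, 0, 8, 0, -0.0003, 0, 1, 0, 0, 8, 0, -0.0003, 0, 1, 0, 0, 0, 0, 0, 0, 1])

```text
clock: 15.15
eef_pos: [535.8, -2.9, 245.7]
tool_rot: [2.615, -0.045, 1.514]
force: [-12.0, -0.1, 20.5]
width: 13.1
gripper_force: 62.9
```

Run:
```python
from h import *
r=rel();print(r[:3],r[3]['qpos'],r[3]['width'],r[3]['torque'])
```

```text
(array([-2.21, -1.58, 11.75]), array([-0.27, -0.07, 61.97]), array([  0.19,   0.06, -23.79])) [ 0.42  0.33 -0.61  2.29  1.41  0.24 -1.52] 13.138429512535938 [ 0.3   0.77 -0.1 ]
```

carry_out(deltas=[0, 0, 8, 0, -0.0003, 0, 1, 0, 0, 8, 0, -0.0003, 0, 1, 0, 0, 7, 0, -0.0003, 0, 1, 0, 0, 5, 0, -0.0003, 0, 1, 0, 0, 0, 0, 0, 0, 1])

```text
clock: 15.78
eef_pos: [534.9, -2.8, 245.1]
tool_rot: [2.686, -0.278, 1.078]
force: [-12.2, 0.9, 20.8]
width: 13.1
gripper_force: 62.9
```

Run:
```python
from h import *
r=rel();print(r[:3],r[3]['qpos'],r[3]['width'],r[3]['torque'],RM.T@r[3]['torque'])
```

```text
(array([-1.21, -2.1 , 11.75]), array([-0.29, -0.03, 89.93]), array([  0.77,   0.84, -24.11])) [ 0.41  0.33 -0.61  2.29  1.42  0.24 -2.02] 13.10413790603433 [0.08 0.71 0.02] [0.31 0.65 0.02]
```

A full 90° is done with no stop met. I'll ease back to let the cap rise into the pockets.

carry_out(deltas=[0, 0, 0, 0, 0, -0.002, 1, 0, 0, 0, 0, 0, -0.002, 1, 0, 0, 0, 0, 0, -0.0015, 1, 0, 0, 0, 0, 0, 0, 1])

```text
clock: 16.27
eef_pos: [532.5, -2.9, 249.0]
tool_rot: [2.688, -0.278, 1.078]
force: [-1.0, 1.7, 5.7]
width: 13.2
gripper_force: 60.1
```

Run:
```python
from h import *
r=rel();print(r[:3],r[3]['qpos'],r[3]['width'],RM.T@r[3]['torque'])
```

```text
(array([-1.17, -2.21, 16.28]), array([-0.22,  0.04, 89.95]), array([-0.79,  2.55, -5.4 ])) [ 0.43  0.32 -0.62  2.29  1.36  0.24 -1.97] 13.229982233984755 [-0.16  0.21 -0.07]
```

carry_out(deltas=[0, 0, 0, 0, 0, -0.001, 1, 0, 0, 0, 0, 0, -0.001, 1, 0, 0, 0, 0, 0, 0, 1])

```text
clock: 16.65
eef_pos: [532.1, -2.9, 249.6]
tool_rot: [2.691, -0.279, 1.077]
force: [13.3, 2.8, -11.4]
width: 12.6
gripper_force: 60.3
```

Run:
```python
from h import *
r=rel();print(r[:3],r[3]['qpos'],r[3]['width'],RM.T@r[3]['torque'])
```

```text
(array([-1.12, -2.2 , 16.99]), array([-0.13,  0.16, 90.02]), array([-3.51,  5.36, 16.53])) [ 0.43  0.32 -0.63  2.29  1.34  0.24 -1.95] 12.62330594827638 [-0.71 -0.29 -0.09]
```

It locked: stopped at standoff 17.0 (16.9 predicted) and resisting a 16 N pull. I'll relax, open and back off.

carry_out(deltas=[0, 0, 0, 0, 0, 0.0008, 1, 0, 0, 0, 0, 0, 0, 0, 0, 0, 0, 0, 0, 0, -0.5, 0, 0, 0, 0, 0, 0, -1, 0, 0, 0, 0, 0, 0, -1, 0, 0, 0, 0, 0, 0, -1, 0, 0, 0, 0, 0, -0.003, -1, 0, 0, 0, 0, 0, -0.004, -1, 0, 0, 0, 0, 0, -0.004, -1, 0, 0, 0, 0, 0, -0.004, -1, 0, 0, 0, 0, 0, -0.005, -1, 0, 0, 0, 0, 0, -0.005, -1])

```text
clock: 18.15
eef_pos: [518.1, -4.1, 271.0]
tool_rot: [2.69, -0.276, 1.076]
force: [-0.2, 1.0, 0.8]
width: 85.2
gripper_force: 0.0
```

carry_out(deltas=[0, 0, 0, 0, 0, -0.006, -1, 0, 0, 0, 0, 0, -0.006, -1, 0, 0, 0, 0, 0, -0.008, -1, 0, 0, 0, 0, 0, -0.01, -1, 0, 0, 0, 0, 0, -0.015, -1, 0, 0, 0, 0, 0, -0.02, -1, 0, 0, 0, 0, 0, -0.02, -1, 0, 0, 0, 0, 0, -0.02, -1, 0, 0, 0, 0, 0, 0, -1, 0, 0, 0, 0, 0, 0, -1])

```text
clock: 19.4
eef_pos: [467.0, -6.4, 355.4]
tool_rot: [2.693, -0.271, 1.073]
force: [0.3, 1.0, -1.2]
width: 85.7
gripper_force: 0.0
```

Run:
```python
from h import *
r=rel();print(r[:3],r[3]['qpos'],r[3]['width'])
w,_=grab('wrist');b,_=grab('top');a,_=grab('side')
f=lambda im,u,v,k:cv2.resize(im[max(v-30*k,0):max(v-30*k,0)+60*k,u-40*k:u+40*k,::-1],(400,300),interpolation=cv2.INTER_CUBIC)
cv2.imwrite('pics/m4.png',np.vstack([np.hstack([cv2.resize(w[:,:,::-1],(400,300)),f(b,250,200,3)]),np.hstack([f(a,275,185,1),f(b,258,205,1)])]))
```

```text
(array([  0.54,  -6.09, 141.16]), array([ 0.33, -0.17, 90.02]), array([0.82, 0.67, 1.25])) [ 1.18  0.02 -1.24  2.23  0.09  0.39 -0.69] 85.69182267445362
```

View pics/m4.png

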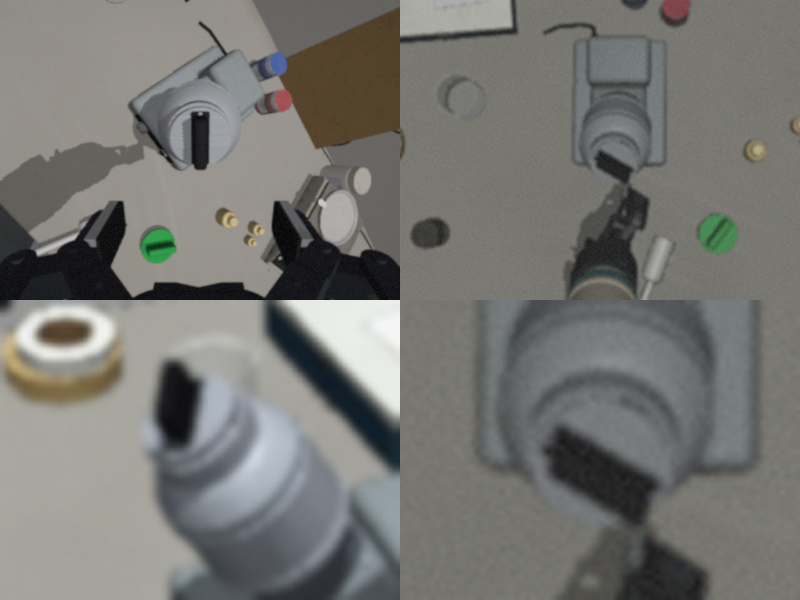

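The cap sits flat in the mouth with its bar a quarter-turn from the cut-outs: wrist crop (200,140), top crop (602,475). The jar, beaker and weight stand where they were, and the gripper is clear.

```bash
python3 -c "
from cell import ctrl
print(ctrl.finish_job())"
```

```text
the job is handed in; nothing more can be done
None
```

The cap is locked in the drum's mouth after a clockwise quarter-turn, and it held against a 16 N pull. The gripper let go and is clear, the jar, beaker and weight look undisturbed, and the job was handed in at about 19.6 s of the 56 s allowed; no verdict came back.

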